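# Flip a test cassette face up onto its reading stage

### The arm

A 7-joint arm with a two-finger parallel gripper is mounted at the origin on a cart in front of the work surface, level with it; the furniture and walls round the work are solid. World frame = base frame: x ahead of the robot, y to its left, z up, the work surface at z = 0. Lengths are in mm, angles in rad, forces in N, time in s.
With the tool pointing down it reaches from about 400 to 875 mm from the base axis. Payload 4.4 kg.
Tool frame: the origin (TCP) lies midway between the tips of the shut fingers; the grasp point (between the pads) lies 19 mm behind it (ctrl.pinch_z is the distance from the TCP to the grasp point, in mm); z points along the fingers, y is the line along which they close (so a half turn about z gives the same grasp; the last joint's range is limited). The gripper opens to 85 mm and grips with 20 to 120 N. Pads are 22 mm wide; open, the fingers measure 114 mm over their backs; the gripper's body (76 mm by 85 mm) begins 54 mm behind the grasp point. The pads swing forward as they close: fully open they stand 13 mm farther back than shut.
Start: joints at [-1.253, 0.628, 0.038, 1.517, -0.027, 0.996, -0.02], TCP at [243.368, 602.735, 231.313] pointing down, gripper open.
Joint ranges: [-3.06, 3.06], [-0.37, 2.12], [-1.25, 1.32], [0.18, 2.47], [-1.1, 4.24], [0.23, 1.98], [-2.94, 2.94]. Speed limits (rad/s): [2.57, 2.57, 3.14, 3.14, 3.14, 3.14, 3.14].

### API

Orientations are given as [roll, pitch, yaw] about the fixed x, y, z axes, in that order (R = Rz(yaw) Ry(pitch) Rx(roll)).
In Python, from cell import read_state, cams, order, ctrl gives the robot as it stands.
- The arm moves only by the tool move_arm, never from a script. Its argument "targets" is text: rows parted by semicolons, each of 7 numbers parted by spaces: the gripper's target within -1 to 1 (fully open at 1, half-way at 0, shut at -1), then the shift along the tool's x, y, z in cm, then the turn, a rotation vector about the tool's x, y, z in degrees. A call has 1 to 5 rows; each row shifts and turns the commanded pose from where the row before left it, along the tool's axes as they then stand; what a row does not reach is not made up. A row lasts 1/12 s, in which the tool goes at most 41.7 mm and 7.16 degrees, less where a joint would pass 70% of its speed; a pose out of reach is approached as far as the arm can. A call with a gripper value outside its range is refused whole. The fingers move at their own pace and stop on an object; the grip force is fixed at half the most. Time passes only in rows, so rows that do not move let the fingers close. It gives the time, the measured TCP pose, the force, the opening and the grip force at its end, in the units of the state.
- read_state(): the state, without advancing time (a new reading comes with each control period).
- cams.get_image(name): name is "side" or "top"; returns a dict with "color" (400x640x3 uint8, red, green, blue), "fovy" (degrees; the focal length in pixels is half the picture's height over the tangent of half this angle, whatever the lens; pixels are square), "cx", "cy" (the principal point, pixels), "rvec" (rotation vector, rad) and "tvec" (3), from world to camera coordinates, as OpenCV has them. Camera axes: x right, y down, z forward; pixel columns grow to the right and rows downward; lengths in mm; the calibration is good to about 2 mm. A picture is of the moment at which its call begins. There is no depth.
- order.finish_job(): hands the job in; it is judged then, once.
The state is a dict: "clock": time; "qpos": joint angles; "qd": joint speeds; "tau": joint torques, N m; "eef_pos": TCP position; "tool_rot": TCP orientation; "force": force on the tool from outside, world axes, zero at the start; "torque": the same for the moment, N m; "width": finger opening in mm; "gripper_force": force on a finger pad.
Only numpy, scipy, OpenCV 4.12 (cv2) and the standard library are available. Lean on these libraries where they do the work, as an engineer would, in place of code of your own. Each camera call takes 0.05 s, during which the arm holds its last target. There are 200 camera calls.

### The job

The orange test cassette lies face down on the worktop in front of the low aluminium reading stage. With the fingertips, push it against the front edge of the stage, tip it up over that edge so that it flips over face up onto the stage, and then push it back until it sits flush against the blue stop bar, wholly on the stage. Do not pick it up at any time, and leave the other things standing where they are.

Things in the scene. Friction and masses are not known exactly. Their poses are not given: they have to be found in the camera images.
- cassette: four-strip test cassette, flat plate 64 mm (its x) x 100 (its y) x 10, 40 to 85 g. Starts face down: orange back with grey label up, white face (four windows, four green ports) below. Origin at the middle of the face, the underside at the start; z points from face to back: up at the start, down once flipped; x points roughly to the stage at the start, away from the stop bar once flipped
- cassette_far (a point): middle of the cassette's long edge that faces the stage at the start, on the orange rim, 7 mm above the face
- cassette_near (a point): middle of the opposite long edge, facing the robot at the start, 7 mm above the face. The orange rim (full 64 x 100 mm) spans 4 to 10 mm above the face; the white face shell below it is 3 mm smaller all round, so face down the rim overhangs the worktop, 4 mm above it. Plain plastic: a fingertip that keeps pressing this edge at the stage (about 10 N) while rising carries it up
- stage: reading stage fixed to the worktop: aluminium plinth 110 mm (its x) x 190 (its y), flat top 8 mm above the worktop, with a flush grey pad; blue stop bar along its whole back, 14 mm thick, its top 20 mm above the worktop. Origin at the centre of the underside, z up, x from front edge to stop bar (away from the robot). 96 mm of flat top from front edge to bar; no side rims
- stage_lip (a point): middle of the upper front edge of the stage, 8 mm above the worktop: the wall edge against which the cassette is tipped. Tipped upright, the cassette stands on its long edge on the worktop just in front of the stage, and falls back unless its upper part is pushed on, some 40 mm past the lip at 50 mm height, to fall onto the stage
- stop_face (a point): middle of the foot of the stop bar's front face, at the height of the stage's top (8 mm)
- dropper: bystander: white dropper bottle with a blue cap, 33 mm across, 94 mm tall, standing at the left of the stage; origin at the centre of its underside
- leaf_cup: bystander: clear sample cup with green chopped leaf, 51 mm across, 64 mm tall; origin at the centre of its underside
- marker: bystander: white marker pen with a purple cap, 134 mm long, 19 mm thick, lying; origin at the centre of its underside
- spare_lid: bystander: pale round screw lid, 50 mm across, 10 mm high; origin at the centre of its underside
Mind the look-alikes: they are no part of the job. Of the things like the cassette, leave any that is purple; of the rest the larger one is meant.

How it is judged (in metres and radians):
On the way:
1. the cassette stands tipped up, its leading long edge at the stage's front edge (angle between cassette's own z axis and vertical between 0.7 and 2.3 rad and x of cassette_far in the frame of stage between -0.08 and -0.025 m and height (world z) of cassette_far below 0.025 m), for 0.1 s.
At the end, for the whole second after the job is handed in: the cassette lies flat (within 5 degrees) and at rest on the stage with its white face up, one long edge within 4 mm of the stop bar and parallel to it within 4 degrees, and no part hanging over the stage's sides (angle between cassette's own z axis and vertical above 3.05 rad and z of cassette in the frame of stage between 0.015 and 0.021 m and x of cassette in the frame of stage above 0.005 m and y of cassette in the frame of stage between -0.045 and 0.045 m and angle between the y axis of cassette and the y axis of stage, either way round below 0.07 rad and linear speed of cassette below 0.01 m/s); the robot touches nothing.
It fails at once if the cassette was lifted clear (both long edges higher than 30 mm above the worktop) (height (world z) of each of cassette_far, cassette_near above 0.03 m).
It fails at once if a bystander was moved by more than 20 mm or knocked over (distance of any of dropper, leaf_cup, marker, spare_lid from where it was at the start of the episode above 0.02 m or angle between any of dropper, leaf_cup's own z axis and vertical above 0.5 rad).
It also fails if it takes over 64 s, if anything falls off the work surface, if the arm or the gripper's body presses on something with over 40 N, if the wrist force passes 120 N, or if a joint passes its speed limit or range.

## Working session

There is one attempt and no reset: what is moved stays moved. The work goes in short steps, Python scripts to look and compute and a tool call to move; the robot and the scene stay as the last step left them, time stands still between calls to the robot, and variables do not carry over. Pictures are saved under pics/ and viewed, at most 12 in all, crops included, and the job is handed in when it is done.

Besides the shell and the picture viewer there is one more tool, called after "Call:" as name(argument=value, ...) on one line, values as JSON. move_arm: Moves the arm, as the interface text tells. Its arguments: {"type":"object","properties":{"targets":{"type":"string"}},"required":["targets"]}

```bash
mkdir -p pics; ls
cat > h.py <<'E'
import numpy as np, cv2
from cell import read_state, cams, order, ctrl
def shot(n,f=None):
    d=cams.get_image(n)
    if f: cv2.imwrite('pics/'+f,d['color'][:,:,::-1])
    return d
def K(d):
    f=200/np.tan(np.radians(d['fovy'])/2); return np.array([[f,0,d['cx']],[0,f,d['cy']],[0,0,1.]])
def ray(d,uv,z):
    R=cv2.Rodrigues(np.array(d['rvec'],float))[0]; t=np.array(d['tvec'],float).ravel()
    uv=np.atleast_2d(np.array(uv,float)); c=-R.T@t
    v=(np.linalg.inv(K(d))@np.c_[uv,np.ones(len(uv))].T).T@R
    return c+v*((z-c[2])/v[:,2])[:,None]
def proj(d,p):
    return cv2.projectPoints(np.atleast_2d(np.array(p,float)),np.array(d['rvec'],float),np.array(d['tvec'],float),K(d),None)[0][:,0]
E
python3 - <<'E'
from h import *
a=shot('top','t0.png');b=shot('side','s0.png')
print({k:v for k,v in a.items() if k!='color'});print({k:v for k,v in b.items() if k!='color'})
print(read_state())
E
```

```text
pics
{'fovy': 52.155214056649626, 'cx': 320.6380068992365, 'cy': 205.09178408449162, 'rvec': array([ 2.17530714, -2.17327776,  0.05596201]), 'tvec': array([302.51428026, 511.99092432, 868.80814959])}
{'fovy': 42.40618156401325, 'cx': 315.92862703203656, 'cy': 205.62730809176307, 'rvec': array([ 2.13440455, -0.18718621,  0.07763833]), 'tvec': array([-442.08703026,  242.97382181, 1045.84474892])}
{'clock': 0.1, 'qpos': array([-1.25281771,  0.62926578,  0.03846514,  1.51825009, -0.02697609,
        0.99631203, -0.02004917]), 'qd': array([ 1.09017562e-03, -2.68861453e-03,  1.14086106e-03, -4.14306839e-03,
       -5.46184124e-04,  1.36841657e-03,  8.07483298e-05]), 'tau': array([ 2.80632514e-03, -5.64519739e+01,  1.23006530e+00, -1.93969989e+01,
        1.12035635e-02,  5.44325856e-03, -5.06472347e-06]), 'eef_pos': array([243.15844628, 602.20605129, 230.47929059]), 'tool_rot': array([-3.13987660e+00,  4.97986609e-05,  2.75776185e+00]), 'force': array([ 0.66877615, -0.51577884,  0.44787258]), 'torque': array([ 0.02039914, -0.01906555,  0.00756251]), 'gripper_force': 0.0, 'width': 85.40146862414242}
```

View pics/t0.png

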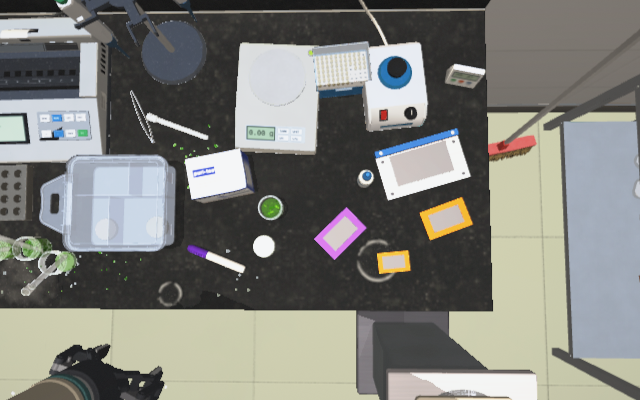

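View pics/s0.png

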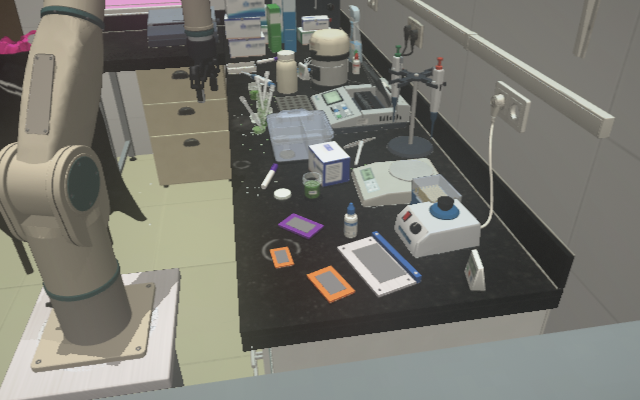

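Top view: the larger orange cassette is at (446,218), a small orange look-alike at (394,262) and a purple one at (340,233). The stage is at (422,165) with its blue bar on the far side, and the dropper is at (366,178). The meant one is at (446,218), as it is orange and the larger of the two. I'll measure it and confirm with a crop.

```bash
cat >> h.py <<'E'
def big(mask):
    c=cv2.findContours(mask.astype(np.uint8),cv2.RETR_EXTERNAL,cv2.CHAIN_APPROX_NONE)[0]
    return sorted(c,key=cv2.contourArea)[::-1]
def rect(d,c,z):
    p=ray(d,c[:,0,:],z)[:,:2].astype(np.float32); return cv2.minAreaRect(p)
E
python3 - <<'E'
from h import *
d=shot('top');im=d['color'];hsv=cv2.cvtColor(im,cv2.COLOR_RGB2HSV)
roi=np.zeros(im.shape[:2],bool);roi[120:300,300:487]=1
H,S,V=[hsv[...,i].astype(int) for i in range(3)]
for n,m,z in [('orange',(H>8)&(H<28)&(S>120)&(V>120),10),('blue',(H>98)&(H<125)&(S>120)&(V>80),20),('white',(S<40)&(V>120)&(np.arange(400)[:,None]<200),8)]:
    for c in big(m&roi)[:2]:
        r=rect(d,c,z);print(n,cv2.contourArea(c),c.mean(0),r,cv2.boxPoints(r).round(1).tolist())
cv2.imwrite('pics/c0.png',cv2.resize(im[110:300,290:500,::-1],None,fx=3,fy=3,interpolation=cv2.INTER_CUBIC)[:590])
E
```

```text
orange 1330.5 [[445.72661871 218.20863309]] ((483.87457275390625, 29.52984619140625), (65.72960662841797, 101.25410461425781), 20.357410430908203) [[435.5, 65.5999984741211], [470.70001220703125, -29.399999618530273], [532.2999877929688, -6.5], [497.1000061035156, 88.4000015258789]]
orange 637.5 [[393.30693069 261.64356436]] ((389.3134765625, 144.6007537841797), (45.95900344848633, 70.11944580078125), 5.321986198425293) [[363.20001220703125, 177.39999389648438], [369.70001220703125, 107.5999984741211], [415.3999938964844, 111.80000305175781], [408.8999938964844, 181.60000610351562]]
blue 494.5 [[416.24 142.52]] ((649.5020751953125, 93.95142364501953), (14.986349105834961, 191.91966247558594), 16.126220703125) [[615.7000122070312, 184.10000610351562], [669.0, -0.30000001192092896], [683.4000244140625, 3.799999952316284], [630.0, 188.1999969482422]]
blue 42.5 [[366.66666667 175.33333333]] ((576.8363037109375, 202.68087768554688), (15.303200721740723, 15.489644050598145), 89.66748809814453) [[569.0, 195.10000610351562], [584.5, 195.0], [584.5999755859375, 210.3000030517578], [569.0999755859375, 210.39999389648438]]
white 3667.0 [[422.50406504 167.41869919]] ((596.7347412109375, 77.77188873291016), (97.73387908935547, 191.4879608154297), 16.19780731201172) [[523.0999755859375, 156.10000610351562], [576.5, -27.799999237060547], [670.4000244140625, -0.5], [617.0, 183.3000030517578]]
white 541.5 [[307.78350515 136.46391753]] ((665.895263671875, 330.82403564453125), (77.52818298339844, 38.256317138671875), 0.1341223120689392) [[627.0999755859375, 349.8999938964844], [627.2000122070312, 311.6000061035156], [704.7000122070312, 311.79998779296875], [704.5999755859375, 350.0]]
```

View pics/c0.png

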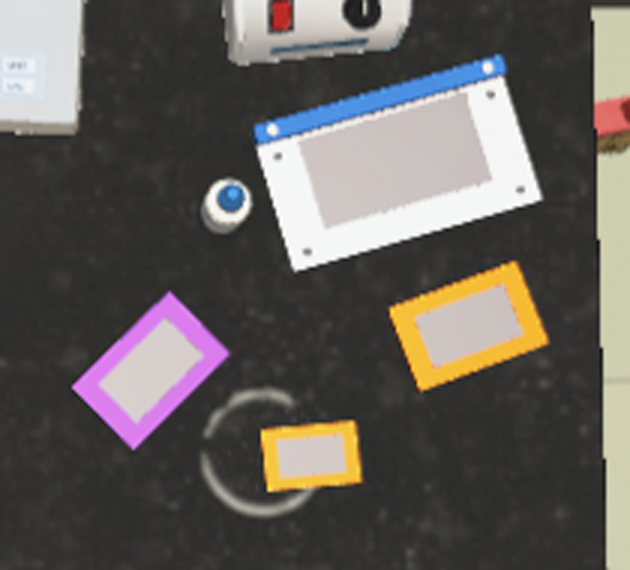

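The crop confirms it: the large orange cassette has its grey label up, yaw about 20° against the stage's 16°. The sizes check out at 66x101 and 98x191. In the stage frame its centre is at x=-129, y=-15. I'll move behind the near edge at height, with fingers half open so they push at two points.

Call:
move_arm(targets="0 -2.6 -3.2 0 0 0 0;0 -2.6 -3.2 0 0 0 0;0 -2.6 -3.2 0 0 0 0;0 -2.6 -3.2 0 0 0 0;0 -2.6 -3.2 0 0 0 0")

```text
clock: 0.57
eef_pos: [304.1, 403.6, 231.1]
tool_rot: [-3.141, 0.0, 2.758]
force: [1.8, -0.9, 0.4]
width: 42.8
gripper_force: 0.0
```

Call:
move_arm(targets="0 -2.6 -3.2 0 0 0 0;0 -2.6 -3.2 0 0 0 0;0 -2.6 -3.2 0 0 0 0;0 -2.6 -3.2 0 0 0 0;0 -2.6 -3.2 0 0 0 0")

```text
clock: 0.98
eef_pos: [364.7, 206.7, 231.4]
tool_rot: [3.141, 0.0, 2.758]
force: [0.9, -1.3, -1.0]
width: 42.8
gripper_force: 0.0
```

Call:
move_arm(targets="0 -2.6 -3.2 0 0 0 0;0 -2.6 -3.2 0 0 0 0;0 -2.6 -3.2 0 0 0 0;0 -2.6 -3.2 0 0 0 0;0 -2.6 -3.2 0 0 0 0")

```text
clock: 1.4
eef_pos: [425.3, 9.6, 231.4]
tool_rot: [3.141, 0.0, 2.758]
force: [0.7, 0.2, -0.4]
width: 42.4
gripper_force: 0.0
```

Call:
move_arm(targets="0 0 0 0 0 0 -7.1;0 0 0 0 0 0 -7.1;0 0 0 0 0 0 -7.1;0 0 0 0 0 0 -7.1;0 0 0 0 0 0 -7.1")

```text
clock: 1.82
eef_pos: [425.1, 11.4, 231.2]
tool_rot: [3.142, -0.0, -2.9]
force: [0.2, 0.1, 0.6]
width: 42.5
gripper_force: 0.0
```

Call:
move_arm(targets="0 0 0 2 0 0 -2.6;0 0 0 3 0 0 0;0 0 0 3 0 0 0;0 0 0 0 0 0 0;0 0 0 0 0 0 0")

```text
clock: 2.23
eef_pos: [424.1, 11.5, 150.6]
tool_rot: [3.141, -0.004, -2.86]
force: [0.0, 0.0, 0.3]
width: 42.7
gripper_force: 0.0
```

Call:
move_arm(targets="0 0 0 4 0 0 0;0 0 0 4 0 0 0;0 0 0 3.5 0 0 0;0 0 0 1.5 0 0 0;0 0 0 0.5 0 0 0")

```text
clock: 2.65
eef_pos: [422.8, 7.3, 43.8]
tool_rot: [-3.132, -0.013, -2.86]
force: [0.4, -1.1, 0.1]
width: 42.6
gripper_force: 0.0
```

Call:
move_arm(targets="0 0 0 0.2 0 0 0;0 0 0 0.2 0 0 0;0 0 0 0.2 0 0 0;0 0 0 0 0 0 0")

```text
clock: 2.98
eef_pos: [423.5, 6.9, 39.1]
tool_rot: [-3.131, -0.011, -2.861]
force: [0.3, -0.4, 0.1]
width: 43.0
gripper_force: 0.0
```

Run:
```python
from h import *
a=shot('side');b=shot('top')
u=cv2.resize(a['color'][200:330,280:450,::-1],None,fx=4,fy=4,interpolation=cv2.INTER_CUBIC)
cv2.imwrite('pics/c1.png',u)
print(read_state()['eef_pos'],read_state()['force'])
```

```text
[423.12522413   7.1151744   39.0052886 ] [-0.19796098 -1.24173084 -0.32862146]
```

View pics/c1.png

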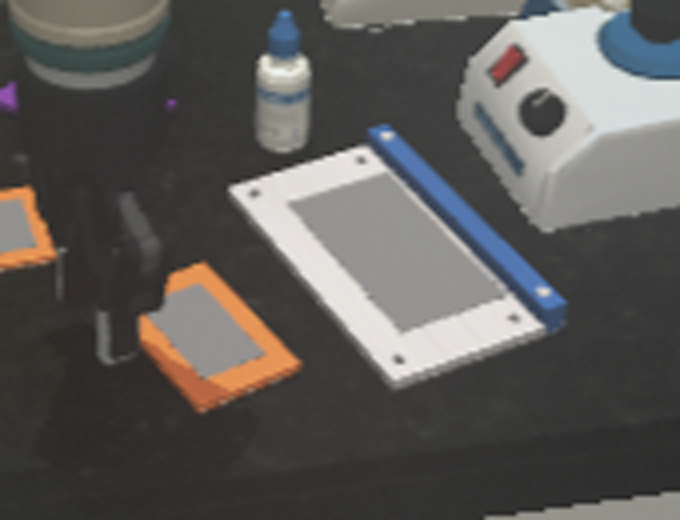

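The side crop shows the fingers behind the near edge, clear of the cassette and still above the table (TCP z 39 against a commanded 10). Force is zero, so this looks like a reach limit. I'll check the joints.

Run:
```python
from h import *
s=read_state();print(s['qpos'].round(3),s['tool_rot'])
```

```text
[ 0.042  0.701 -0.196  2.266  0.625  0.237  1.131] [-3.13170439 -0.01145464 -2.86038654]
```

Joint 6 is at its lower limit, since it is too close in to point straight down. I'll tilt the tips about 15° back toward the robot for the slide, and straighten once the cassette reaches the lip, where the radius is about 483.

Call:
move_arm(targets="0 0 0 0 0 7 0;0 0 0 0 0 7 0;0 0 0 0 0 3 0;0 0 0 0 0 0 0")

```text
clock: 3.42
eef_pos: [426.0, 7.6, 36.6]
tool_rot: [-3.13, -0.27, -2.864]
force: [0.4, -0.6, 0.3]
width: 42.8
gripper_force: 0.0
```

```bash
cat >> h.py <<'E'
SC=np.array([603.5,80.2]);A=np.radians(16.15);e=np.array([np.cos(A),np.sin(A)]);f=np.array([-e[1],e[0]])
def st():
    from scipy.spatial.transform import Rotation as Ro
    s=read_state();d=s['eef_pos'][:2]-SC
    print('clk',round(s['clock'],2),'stage xyz',[round(float(v),1) for v in (d@e,d@f,s['eef_pos'][2])],'F e,f,z',[round(float(v),1) for v in (s['force'][:2]@e,s['force'][:2]@f,s['force'][2])])
    S=np.array([[e[0],f[0],0],[e[1],f[1],0],[0,0,1]])
    print('tool axes in stage (cols x,y,z)\n',(S.T@Ro.from_euler('xyz',s['tool_rot']).as_matrix()).round(3),s['qpos'].round(2))
E
python3 -c "
from h import *
st()"
```

```text
clk 3.42 stage xyz [-190.7, -20.4, 36.6] F e,f,z [0.2, -0.7, 0.3]
tool axes in stage (cols x,y,z)
 [[-0.964  0.001 -0.266]
 [ 0.004  1.    -0.01 ]
 [ 0.266 -0.011 -0.964]] [ 0.12  0.8  -0.37  2.03  0.49  0.68  1.24]
```

Call:
move_arm(targets="0 -0.35 0.2 1.2 0 0 0;0 -0.25 0.2 1 0 0 0;0 0 0 0 0 0 0")

```text
clock: 3.67
eef_pos: [419.2, 9.7, 12.9]
tool_rot: [-3.129, -0.276, -2.863]
force: [-0.2, -0.1, 0.3]
width: 42.4
gripper_force: 0.0
```

Call:
move_arm(targets="0 -0.05 0 0.2 0 0 0;0 -0.05 0 0.2 0 0 0;0 0 0 0 0 0 0")

```text
clock: 3.92
eef_pos: [420.7, 9.6, 9.7]
tool_rot: [-3.129, -0.273, -2.863]
force: [-0.0, 1.0, -0.8]
width: 42.4
gripper_force: 0.0
```

Call:
move_arm(targets="0 -0.05 0 0.2 0 0 0;0 0 0 0 0 0 0")

```text
clock: 4.08
eef_pos: [420.9, 9.7, 7.6]
tool_rot: [-3.129, -0.273, -2.863]
force: [-0.1, 0.0, 0.0]
width: 42.5
gripper_force: 0.0
```

Call:
move_arm(targets="0 -0.05 0 0.2 0 0 0;0 0 0 0 0 0 0")

```text
clock: 4.25
eef_pos: [420.8, 9.6, 5.3]
tool_rot: [-3.129, -0.273, -2.863]
force: [0.4, 0.3, -0.5]
width: 42.6
gripper_force: 0.0
```

Call:
move_arm(targets="0 -0.05 0 0.2 0 0 0;0 0 0 0 0 0 0")

```text
clock: 4.42
eef_pos: [420.6, 9.6, 3.2]
tool_rot: [-3.129, -0.274, -2.863]
force: [-0.1, -0.1, 0.3]
width: 42.5
gripper_force: 0.0
```

Call:
move_arm(targets="0 -0.96 0 -0.27 0 0 0;0 -0.96 0 -0.27 0 0 0;0 -0.96 0 -0.27 0 0 0;0 -0.96 0 -0.27 0 0 0;0 0 0 0 0 0 0")

```text
clock: 4.83
eef_pos: [461.2, 21.6, 3.3]
tool_rot: [-3.13, -0.27, -2.863]
force: [0.6, 0.5, 0.0]
width: 42.5
gripper_force: 0.0
```

Run:
```python
from h import *
st()
d=shot('side');a=d['color'][200:330,280:450,::-1]
b=shot('top')['color'][130:260,360:500,::-1]
cv2.imwrite('pics/c2.png',np.hstack([cv2.resize(a,(510,390)),cv2.resize(b,(280,260))] if 0 else [cv2.resize(a,(440,336)),cv2.resize(b,(360,336))]))
```

```text
clk 4.83 stage xyz [-153.0, -16.7, 3.3] F e,f,z [0.7, 0.3, 0.0]
tool axes in stage (cols x,y,z)
 [[-0.964  0.    -0.267]
 [ 0.003  1.    -0.011]
 [ 0.267 -0.011 -0.964]] [ 0.09  0.89 -0.36  1.93  0.5   0.7   1.23]
```

View pics/c2.png

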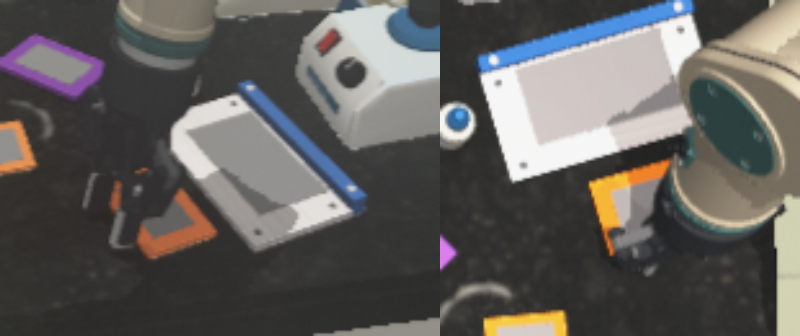

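The cassette is moving ahead of the fingers, roughly parallel to the stage. I'll keep pushing until it touches the lip.

Call:
move_arm(targets="0 -0.77 0 -0.21 0 0 0;0 -0.58 0 -0.16 0 0 0;0 0 0 0 0 0 0")

```text
clock: 5.18
eef_pos: [474.1, 25.2, 3.3]
tool_rot: [-3.129, -0.271, -2.863]
force: [0.8, -0.1, -1.0]
width: 43.1
gripper_force: 0.0
```

Call:
move_arm(targets="0 -0.39 0 -0.11 0 0 0;0 0 0 0 0 0 0")

```text
clock: 5.35
eef_pos: [477.1, 26.0, 3.3]
tool_rot: [-3.129, -0.273, -2.863]
force: [-1.0, 0.2, 0.2]
width: 42.9
gripper_force: 0.0
```

Call:
move_arm(targets="0 -0.29 0 -0.08 0 0 0;0 0 0 0 0 0 0")

```text
clock: 5.52
eef_pos: [479.7, 26.8, 3.3]
tool_rot: [-3.129, -0.273, -2.863]
force: [0.3, -0.7, -0.3]
width: 42.8
gripper_force: 0.0
```

Call:
move_arm(targets="0 0 0 0 0 -7 0;0 0 0 0 0 -7 0;0 0 0 0 0 -1.5 0;0 0 0 0 0 0 0")

```text
clock: 5.85
eef_pos: [477.4, 24.8, 3.0]
tool_rot: [-3.126, -0.03, -2.86]
force: [-0.2, 0.1, -0.7]
width: 42.4
gripper_force: 0.0
```

Run:
```python
from h import *
st()
```

```text
clk 5.85 stage xyz [-136.6, -18.2, 3.0] F e,f,z [-0.1, 0.2, -0.7]
tool axes in stage (cols x,y,z)
 [[-1.    -0.    -0.03 ]
 [ 0.     1.    -0.016]
 [ 0.03  -0.016 -0.999]] [ 0.03  0.81 -0.24  2.11  0.64  0.32  1.1 ]
```

Call:
move_arm(targets="0 -0.4 0 0 0 -1 0;0 -0.2 0 0 0 0 0;0 0 0 0 0 0 0")

```text
clock: 6.1
eef_pos: [483.1, 26.3, 2.1]
tool_rot: [-3.125, -0.017, -2.86]
force: [-7.7, -2.0, 5.0]
width: 42.7
gripper_force: 3.8
```

Call:
move_arm(targets="0 -0.2 0 0 0 0 0;0 0 0 0 0 0 0")

```text
clock: 6.27
eef_pos: [483.1, 26.3, 1.8]
tool_rot: [-3.125, -0.021, -2.861]
force: [-11.1, -3.1, 9.1]
width: 42.3
gripper_force: 5.4
```

Call:
move_arm(targets="0 -0.2 0 0 0 0 0;0 0 0 0 0 0 0")

```text
clock: 6.43
eef_pos: [483.1, 26.2, 1.6]
tool_rot: [-3.124, -0.024, -2.861]
force: [-13.8, -2.2, 9.5]
width: 42.3
gripper_force: 6.8
```

Firm contact at the lip: 14 N, stage x ≈ -131, as predicted. Now rising slowly while keeping the pressure.

Call:
move_arm(targets="0 0 0 -0.2 0 0 0;0 0 0 -0.2 0 0 0;0 0 0 -0.2 0 0 0")

```text
clock: 6.68
eef_pos: [483.4, 26.3, 7.0]
tool_rot: [-3.125, -0.024, -2.861]
force: [-10.4, -2.0, -0.0]
width: 42.8
gripper_force: 5.5
```

Call:
move_arm(targets="0 -0.05 0 -0.2 0 0 0;0 -0.05 0 -0.2 0 0 0;0 0 0 0 0 0 0")

```text
clock: 6.93
eef_pos: [483.8, 26.5, 11.1]
tool_rot: [-3.125, -0.025, -2.861]
force: [-12.9, -2.5, 1.9]
width: 43.0
gripper_force: 6.2
```

Run:
```python
from h import *
st()
d=shot('side');a=d['color'][230:330,300:430,::-1]
cv2.imwrite('pics/c3.png',cv2.resize(a,(650,500),interpolation=cv2.INTER_CUBIC))
```

```text
clk 6.93 stage xyz [-129.9, -18.3, 11.1] F e,f,z [-13.1, 1.2, 1.9]
tool axes in stage (cols x,y,z)
 [[-1.     0.001 -0.025]
 [ 0.001  1.    -0.017]
 [ 0.025 -0.017 -1.   ]] [ 0.05  0.8  -0.26  2.1   0.63  0.35  1.11]
```

View pics/c3.png

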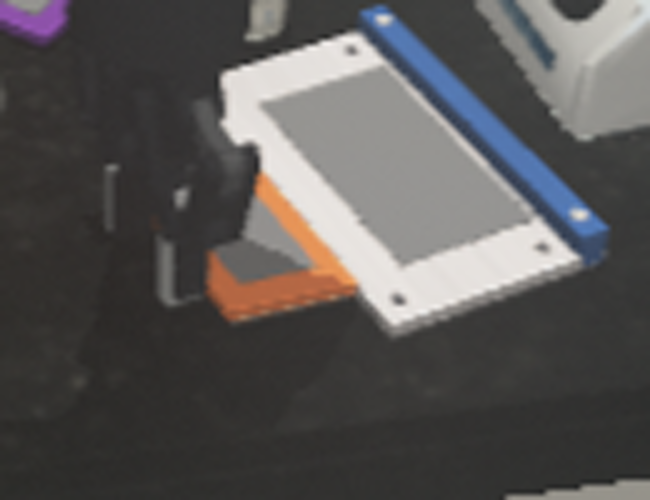

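The near edge is coming up with the fingers, hinged at the lip. I'll follow the arc.

Call:
move_arm(targets="0 -0.05 0 -0.2 0 0 0;0 -0.05 0 -0.2 0 0 0;0 -0.05 0 -0.2 0 0 0;0 -0.05 0 -0.2 0 0 0")

```text
clock: 7.32
eef_pos: [485.3, 26.9, 18.8]
tool_rot: [-3.125, -0.026, -2.861]
force: [-13.3, -3.0, 2.8]
width: 42.4
gripper_force: 6.7
```

Call:
move_arm(targets="0 -0.07 0 -0.2 0 0 0;0 -0.07 0 -0.2 0 0 0;0 -0.07 0 -0.2 0 0 0;0 -0.07 0 -0.2 0 0 0")

```text
clock: 7.65
eef_pos: [487.9, 27.7, 26.9]
tool_rot: [-3.125, -0.027, -2.861]
force: [-14.4, -2.5, 5.2]
width: 42.8
gripper_force: 7.3
```

Run:
```python
from h import *
st()
d=shot('side');a=d['color'][230:330,300:430,::-1]
cv2.imwrite('pics/c4.png',cv2.resize(a,(650,500),interpolation=cv2.INTER_CUBIC))
```

```text
clk 7.65 stage xyz [-125.6, -18.3, 26.9] F e,f,z [-14.6, 1.6, 5.2]
tool axes in stage (cols x,y,z)
 [[-1.     0.001 -0.027]
 [ 0.001  1.    -0.017]
 [ 0.027 -0.017 -0.999]] [ 0.07  0.77 -0.29  2.08  0.61  0.4   1.13]
```

View pics/c4.png

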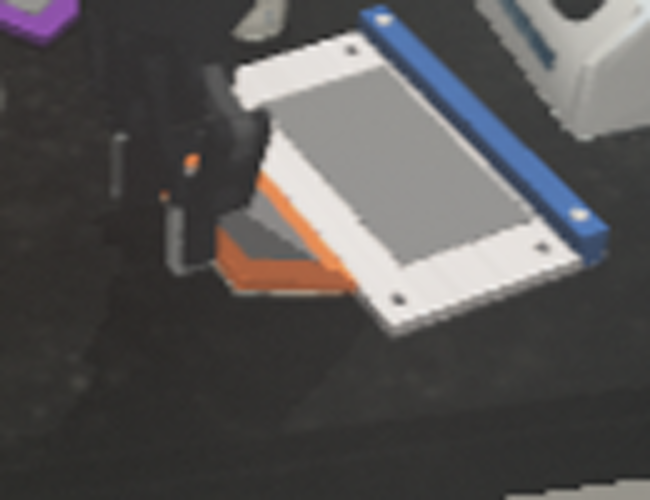

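It is tilting well, about 22° now, with steady force. Continuing the arc.

Call:
move_arm(targets="0 -0.06 0 -0.2 0 0 0;0 -0.08 0 -0.2 0 0 0;0 -0.09 0 -0.2 0 0 0;0 -0.1 0 -0.2 0 0 0")

```text
clock: 8.03
eef_pos: [491.7, 28.9, 35.2]
tool_rot: [-3.124, -0.026, -2.861]
force: [-12.9, -3.5, 7.4]
width: 42.6
gripper_force: 7.5
```

Call:
move_arm(targets="0 -0.12 0 -0.2 0 0 0;0 -0.13 0 -0.2 0 0 0;0 -0.15 0 -0.2 0 0 0;0 -0.17 0 -0.2 0 0 0")

```text
clock: 8.37
eef_pos: [497.2, 30.5, 43.4]
tool_rot: [-3.124, -0.026, -2.861]
force: [-14.1, -3.3, 11.2]
width: 42.8
gripper_force: 9.2
```

Run:
```python
from h import *
st()
```

```text
clk 8.37 stage xyz [-115.9, -18.2, 43.4] F e,f,z [-14.4, 0.8, 11.2]
tool axes in stage (cols x,y,z)
 [[-1.     0.001 -0.026]
 [ 0.001  1.    -0.017]
 [ 0.026 -0.017 -1.   ]] [ 0.09  0.75 -0.33  2.05  0.58  0.46  1.15]
```

Call:
move_arm(targets="0 -0.12 0 -0.2 0 0 0;0 -0.2 0 -0.22 0 0 0;0 -0.24 0 -0.22 0 0 0;0 -0.28 0 -0.22 0 0 0")

```text
clock: 8.7
eef_pos: [505.7, 33.0, 52.4]
tool_rot: [-3.124, -0.025, -2.861]
force: [-14.4, -4.8, 17.8]
width: 42.8
gripper_force: 11.7
```

Call:
move_arm(targets="0 -0.32 0 -0.2 0 0 0;0 -0.34 0 -0.18 0 0 0;0 -0.36 0 -0.1 0 0 0;0 0 0 0 0 0 0")

```text
clock: 9.03
eef_pos: [515.1, 35.7, 58.8]
tool_rot: [-3.122, -0.026, -2.861]
force: [-19.8, -5.2, 35.4]
width: 42.7
gripper_force: 20.1
```

Run:
```python
from h import *
st()
d=shot('side');a=d['color'][210:330,290:446,::-1]
cv2.imwrite('pics/c5.png',cv2.resize(a,(650,500),interpolation=cv2.INTER_CUBIC))
```

```text
clk 9.03 stage xyz [-97.3, -18.2, 58.8] F e,f,z [-20.5, 0.5, 35.4]
tool axes in stage (cols x,y,z)
 [[-1.     0.001 -0.026]
 [ 0.001  1.    -0.019]
 [ 0.026 -0.019 -0.999]] [ 0.1   0.74 -0.37  2.    0.55  0.53  1.18]
```

View pics/c5.png

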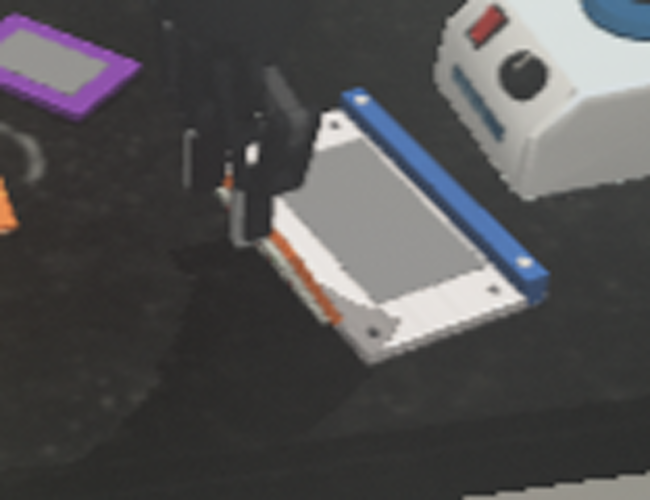

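The plate is at about 60° and squeezed along its length (35 N). I'll ease off outward while continuing the turn.

Call:
move_arm(targets="0 -0.1 0 -0.2 0 0 0;0 -0.25 0 -0.25 0 0 0;0 0 0 0 0 0 0")

```text
clock: 9.33
eef_pos: [525.0, 38.6, 64.0]
tool_rot: [-3.124, -0.013, -2.861]
force: [-8.9, -3.4, 27.1]
width: 42.5
gripper_force: 12.8
```

Call:
move_arm(targets="0 -0.3 0 -0.18 0 0 0;0 -0.35 0 -0.15 0 0 0;0 0 0 0 0 0 0")

```text
clock: 9.58
eef_pos: [534.7, 41.6, 67.1]
tool_rot: [-3.125, -0.006, -2.861]
force: [-2.0, -3.4, 15.3]
width: 42.6
gripper_force: 6.4
```

Call:
move_arm(targets="0 -0.4 0 -0.08 0 0 0;0 -0.5 0 0 0 0 0;0 0 0 0 0 0 0")

```text
clock: 9.83
eef_pos: [544.4, 44.8, 67.5]
tool_rot: [-3.126, -0.004, -2.861]
force: [0.4, -1.7, 10.2]
width: 42.7
gripper_force: 6.5
```

Run:
```python
from h import *
st()
d=shot('side');a=d['color'][210:330,290:446,::-1]
cv2.imwrite('pics/c6.png',cv2.resize(a,(650,500),interpolation=cv2.INTER_CUBIC))
```

```text
clk 9.83 stage xyz [-66.6, -17.5, 67.5] F e,f,z [-0.1, -1.7, 10.2]
tool axes in stage (cols x,y,z)
 [[-1.     0.001 -0.004]
 [ 0.001  1.    -0.015]
 [ 0.004 -0.015 -1.   ]] [ 0.11  0.75 -0.39  1.93  0.53  0.57  1.2 ]
```

View pics/c6.png

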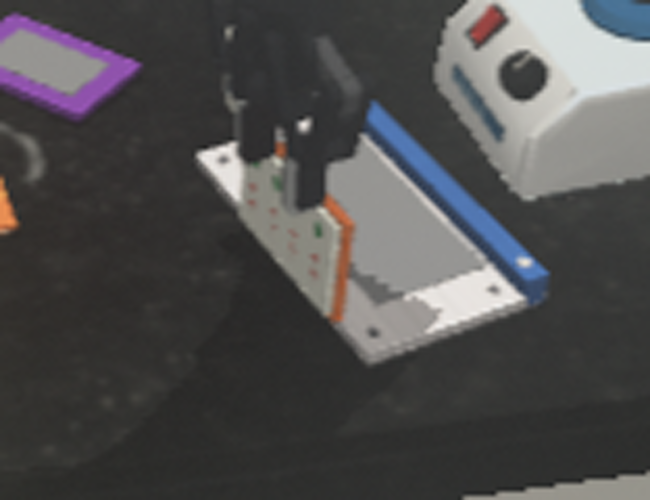

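The plate stands upright in front of the lip, parallel to it, with the fingers on the white face near the top. Now pushing the top on over the stage.

Call:
move_arm(targets="0 -0.5 0 -0.2 0 0 0;0 -0.7 0 0 0 0 0;0 -0.7 0 0.1 0 0 0;0 -0.7 0 0.2 0 0 0;0 0 0 0 0 0 0")

```text
clock: 10.3
eef_pos: [568.3, 52.5, 64.6]
tool_rot: [-3.127, -0.006, -2.86]
force: [2.1, -0.9, 5.3]
width: 42.8
gripper_force: 2.8
```

Call:
move_arm(targets="0 -0.7 0 0.3 0 0 0;0 -0.7 0 0.4 0 0 0;0 -0.7 0 0.5 0 0 0;0 0 0 0 0 0 0")

```text
clock: 10.63
eef_pos: [585.7, 57.4, 51.3]
tool_rot: [-3.127, -0.011, -2.86]
force: [-0.6, 0.9, -0.2]
width: 42.7
gripper_force: 0.0
```

Run:
```python
from h import *
st()
d=shot('side');a=d['color'][210:330,290:446,::-1]
cv2.imwrite('pics/c7.png',cv2.resize(a,(650,500),interpolation=cv2.INTER_CUBIC))
```

```text
clk 10.63 stage xyz [-23.4, -17.0, 51.3] F e,f,z [-0.3, 1.1, -0.2]
tool axes in stage (cols x,y,z)
 [[-1.     0.    -0.011]
 [ 0.     1.    -0.014]
 [ 0.011 -0.014 -1.   ]] [ 0.09  0.82 -0.39  1.81  0.53  0.63  1.22]
```

View pics/c7.png

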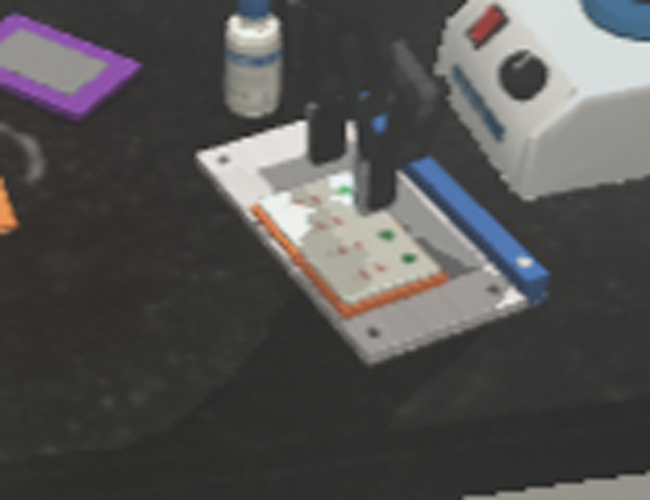

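It is flipped face up on the stage. The trailing edge corners are at side pixels (353,260) and (373,286). I'll raise and measure that edge.

Call:
move_arm(targets="0 0 0 -3 0 0 0;0 2 0 -1 0 0 0;0 4 0 0 0 0 0;0 4 0 0 0 0 0;0 2 0 0 0 0 0")

```text
clock: 11.1
eef_pos: [462.9, 21.8, 93.2]
tool_rot: [-3.126, -0.019, -2.861]
force: [-1.5, -1.2, -0.6]
width: 43.0
gripper_force: 0.0
```

Run:
```python
from h import *
st()
d=shot('side');print([[round(float(v),1) for v in ((p[:2]-SC)@e,(p[:2]-SC)@f)] for p in ray(d,[[352.9,259.9],[372.8,286.1]],11)])
```

```text
clk 11.1 stage xyz [-151.3, -17.0, 93.2] F e,f,z [-1.8, -0.8, -0.6]
tool axes in stage (cols x,y,z)
 [[-1.     0.001 -0.019]
 [ 0.001  1.    -0.016]
 [ 0.019 -0.016 -1.   ]] [ 0.15  0.63 -0.39  2.13  0.54  0.5   1.19]
[[-45.7, 30.2], [-51.2, -67.9]]
```

Call:
move_arm(targets="0 -3.5 0 1 0 0 0;0 -3 0 2 0 0 0;0 0 0 3 0 0 0;0 0 0 2.2 0 0 0;0 0 0 0 0 0 0")

```text
clock: 11.57
eef_pos: [528.4, 40.2, 7.0]
tool_rot: [-3.127, -0.02, -2.86]
force: [-1.0, -1.0, 0.3]
width: 43.0
gripper_force: 0.0
```

Call:
move_arm(targets="0 -1 0 0 0 0 0;0 -1 0 0 0 0 0;0 -0.5 0 0 0 0 0;0 -0.5 0 0 0 0 0;0 0 0 0 0 0 0")

```text
clock: 11.98
eef_pos: [561.8, 49.5, 11.4]
tool_rot: [-3.127, -0.009, -2.86]
force: [-0.1, 0.7, 0.4]
width: 42.7
gripper_force: 0.0
```

```bash
python3 -c "
from h import *
st()"
```

```text
clk 11.98 stage xyz [-48.6, -17.9, 11.4] F e,f,z [0.1, 0.6, 0.4]
tool axes in stage (cols x,y,z)
 [[-1.     0.001 -0.009]
 [ 0.001  1.    -0.015]
 [ 0.009 -0.015 -1.   ]] [ 0.07  0.86 -0.34  1.89  0.58  0.5   1.17]
```

Call:
move_arm(targets="0 -0.5 0 0 0 0 0;0 -0.4 0 0 0 0 0;0 -0.2 0 0 0 0 0;0 0 0 0 0 0 0")

```text
clock: 12.32
eef_pos: [571.4, 52.1, 10.8]
tool_rot: [-3.126, -0.011, -2.86]
force: [-2.7, -1.2, 5.8]
width: 42.4
gripper_force: 2.8
```

Call:
move_arm(targets="0 -0.2 0 0 0 0 0;0 0 0 0 0 0 0")

```text
clock: 12.48
eef_pos: [572.3, 52.3, 10.7]
tool_rot: [-3.126, -0.013, -2.86]
force: [-4.5, -1.5, 8.0]
width: 42.5
gripper_force: 4.3
```

Call:
move_arm(targets="0 -0.2 0 0 0 0 0;0 0 0 0 0 0 0")

```text
clock: 12.65
eef_pos: [573.8, 52.7, 10.7]
tool_rot: [-3.126, -0.014, -2.861]
force: [-4.9, -1.4, 7.3]
width: 42.6
gripper_force: 4.8
```

```bash
python3 -c "
from h import *
st()"
```

```text
clk 12.65 stage xyz [-36.1, -18.2, 10.7] F e,f,z [-5.1, 0.0, 7.3]
tool axes in stage (cols x,y,z)
 [[-1.     0.001 -0.014]
 [ 0.001  1.    -0.016]
 [ 0.014 -0.016 -1.   ]] [ 0.07  0.87 -0.35  1.85  0.57  0.53  1.18]
```

The tips rub the stage top, so I'll raise slightly and push to the stop.

Call:
move_arm(targets="0 0 0 -0.2 0 0 0;0 -0.2 0 0 0 0 0;0 0 0 0 0 0 0")

```text
clock: 12.9
eef_pos: [578.0, 54.2, 12.5]
tool_rot: [-3.127, -0.01, -2.86]
force: [-2.1, -0.7, 2.2]
width: 42.6
gripper_force: 0.8
```

Call:
move_arm(targets="0 -0.2 0 0 0 0 0;0 0 0 0 0 0 0")

```text
clock: 13.07
eef_pos: [578.1, 54.2, 12.4]
tool_rot: [-3.126, -0.013, -2.86]
force: [-3.5, -0.9, 5.7]
width: 42.8
gripper_force: 3.5
```

```bash
python3 -c "
from h import *
st()"
```

```text
clk 13.07 stage xyz [-31.6, -17.9, 12.4] F e,f,z [-3.6, 0.1, 5.7]
tool axes in stage (cols x,y,z)
 [[-1.     0.    -0.013]
 [ 0.001  1.    -0.015]
 [ 0.013 -0.015 -1.   ]] [ 0.07  0.87 -0.35  1.84  0.57  0.55  1.18]
```

Call:
move_arm(targets="0 -0.2 0 0 0 0 0;0 -0.2 0 0 0 0 0;0 0 0 0 0 0 0")

```text
clock: 13.32
eef_pos: [578.3, 54.2, 12.3]
tool_rot: [-3.125, -0.021, -2.86]
force: [-11.2, -3.3, 12.9]
width: 42.6
gripper_force: 7.9
```

Call:
move_arm(targets="0 1 0 0 0 0 0;0 2 0 -1 0 0 0;0 0 0 -4 0 0 0;0 4 0 -4 0 0 0;0 4 0 -4 0 0 0")

```text
clock: 13.73
eef_pos: [499.7, 34.0, 123.4]
tool_rot: [-3.128, -0.007, -2.86]
force: [-1.5, 0.1, 0.8]
width: 42.6
gripper_force: 0.0
```

Call:
move_arm(targets="0 4 0 -4 0 0 0;0 0 4 -2 0 0 0;0 0 4 0 0 0 0;0 0 4 0 0 0 0;0 0 0 0 0 0 0")

```text
clock: 14.15
eef_pos: [436.9, 148.0, 170.4]
tool_rot: [-3.133, -0.004, -2.848]
force: [0.2, 1.0, 0.2]
width: 42.7
gripper_force: 0.0
```

Run:
```python
from h import *
st()
d=shot('side');t=shot('top')
im=t['color'];hsv=cv2.cvtColor(im,cv2.COLOR_RGB2HSV);H,S,V=[hsv[...,i].astype(int) for i in range(3)]
m=(H>8)&(H<28)&(S>120)&(V>120);m[:,:370]=0;m[210:]=0;m[:,487:]=0
v,u=np.nonzero(m);p=ray(t,np.c_[u,v],12)[:,:2]
if len(p):
    r=cv2.minAreaRect(p.astype(np.float32));q=(cv2.boxPoints(r)-SC)
    print(len(p),r,np.c_[q@e,q@f].round(1).tolist())
cv2.imwrite('pics/c8.png',np.hstack([cv2.resize(d['color'][210:330,310:450,::-1],(420,360)),cv2.resize(im[120:230,366:482,::-1],(380,360))]))
```

```text
clk 14.15 stage xyz [-141.2, 111.5, 170.4] F e,f,z [0.4, 0.9, 0.2]
tool axes in stage (cols x,y,z)
 [[-1.    -0.011 -0.004]
 [-0.011  1.    -0.008]
 [ 0.004 -0.008 -1.   ]] [-0.03  0.5  -0.52  2.08  0.41  0.67  1.05]
116 ((617.4370727539062, 64.95742797851562), (63.92523193359375, 100.02513885498047), 16.19757652282715) [[-22.9, 31.5], [-22.8, -68.6], [41.2, -68.5], [41.1, 31.5]]
```

View pics/c8.png

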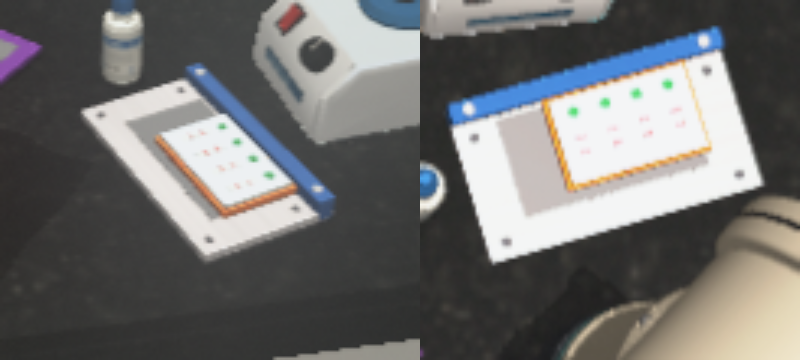

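The cassette lies white face up and flush with the blue bar: its rectangle spans x -23 to 41 mm in the stage frame, yaw 16.2° against 16.15°, y centre -18.5 mm. The arm is clear, so I'm handing in.

```bash
python3 -c "
from h import *
print(order.finish_job())"
```

```text
the job is handed in; nothing more can be done
None
```

The job is handed in: the cassette was flipped over the stage edge and lies face up, flush against the blue stop bar and wholly on the stage; the arm is clear and no bystander was touched, though the hand-in returned no verdict.

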